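Find the full parts case by feel and put it in the issue tray

ROBOT

A 6-joint arm with a two-finger parallel gripper is mounted at the origin on the work surface. World frame = base frame: x ahead of the robot, y to its left, z up, the work surface at z = 0. Lengths are in mm, angles in degrees, forces in N, time in s.
With the tool pointing down it reaches from about 350 to 850 mm from the base axis. Payload 8.1 kg.
Tool frame: the origin (TCP) lies midway between the tips of the shut fingers; the grasp point (between the pads) lies 19 mm behind it (hold_point_z is the distance from the TCP to the grasp point, in mm); z points along the fingers, y is the direction in which the jaws open and shut (so a half turn about z gives the same grasp; the last joint's range is limited). The gripper opens to 85 mm and grips with 20 to 120 N. Pads are 22 mm wide; open, the fingers measure 114 mm over their backs; the gripper's body (76 mm by 85 mm) begins 54 mm behind the grasp point. The pads swing forward as they close: fully open they stand 13 mm farther back than shut.
Start: joints at [69.935, 7.471, 85.268, -0, 87.261, -4.893], TCP at [157.008, 579.097, 231.292] pointing down, gripper open.
Joint ranges: [-169.43, 169.43], [-51.17, 129.36], [1.28, 143.12], [-76.62, 256.62], [0, 156.53], [-152.29, 152.29]. Speed limits (degrees/s): [136.94, 136.94, 159.86, 180, 180, 180].

INTERFACE

Orientations are given as [roll, pitch, yaw] about the fixed x, y, z axes, in that order (R = Rz(yaw) Ry(pitch) Rx(roll)).
In Python, from bench import sense, snapshot, camera_params, hand_in, hold_point_z gives the robot as it stands.
- The arm moves only by the tool servo_tool, never from a script. Its argument "motion" is a list of rows, each a list of 7 numbers: the finger opening in mm, from 0 to 85.4, then the shift along the tool's x, y, z in mm, then the turn, a rotation vector about the tool's x, y, z in rad. A call has 1 to 10 rows; each row shifts and turns the pose as measured when the row begins, along the tool's axes as they then stand; what a row does not reach is not made up. A row lasts 1/10 s, in which the tool goes at most 50 mm and 8.59 degrees, less where a joint would pass 70% of its speed; a pose out of reach is approached as far as the arm can. A call with a gripper value outside its range is refused whole. The fingers move at their own pace and stop on an object; "force" is the grip in N (left out, the last holds). Time passes only in rows, so rows that do not move let the fingers close. It gives the time, the measured TCP pose, the force and the opening at its end, in the units of the state.
- sense(): the state, without advancing time (a new reading comes with each control period).
- snapshot(name): name is "scene" or "top"; returns the picture (400x640x3 uint8, blue, green, red); there is no depth.
- camera_params(name): a dict with "fx", "fy", "cx", "cy" (pixels), "D" ([k1, k2, p1, p2, k3] as OpenCV has them; the pictures are not rectified), "R" (3x3) and "t" (3): a world point X has camera coordinates R X + t. Camera axes: x right, y down, z forward; pixel columns grow to the right and rows downward; lengths in mm; the calibration is good to about 2 mm. A picture is of the moment at which its call begins. camera_params takes no time and is no camera call.
- hand_in(): hands the job in, once; it reports no verdict.
The state is a dict: "time": time; "joint_pos": joint angles; "qd": joint speeds; "joint_efforts": joint torques, N m; "tool_pos": TCP position; "tcp_rot": TCP orientation; "ft_force": force on the tool from outside, world axes, zero at the start; "wrist_torque": the same for the moment, N m; "finger_gap": finger opening in mm.
Only numpy, scipy, OpenCV 4.12 (cv2) and the standard library are available. Lean on these libraries where they do the work, as an engineer would, in place of code of your own. Each camera call takes 0.05 s, during which the arm holds its last target. There are 200 camera calls.

TASK

Three look-alike parts cases stand on the rubber mat and one of them is full: working from left to right as the robot sees them, take each one by its front knob and raise that end about a centimetre, with the back edge staying down on the mat, to feel its weight, and lower it again. Then put the full case flat inside the aluminium tray, its long side along the tray's, and let go, leaving the two empty ones standing where they were. Be gentle: do not tip any case steeply, do not press or drop the cases, and leave the other things on the bench alone.

Things in the scene. Friction and masses are not known exactly. Their poses are not given: they have to be found in the camera images.
- case_a: Left (left is +y) of three look-alike closed parts cases on the mat: grey box, white lid, 130 (own x) x 80 (own y) x 52 mm high; origin at the centre of its underside, z up, own -x is the front end, roughly towards the robot. Raised in front, it pivots on its back bottom edge, 65 mm behind the origin. All in all an empty case weighs about 0.35 kg, the full one 0.84 to 0.96 kg.
- case_a_knob (a point): Centre of the black ball knob, 20 mm across, that sticks out on a 10 mm stem from the middle of the case's front end: 81 mm ahead of the case's origin (16 mm off the end face), 38 mm above its underside; pinch it across y. The case swivels in the pinch. Its front end raised by it, an empty case pulls down with about 1.5 N, the full one with 3.7 to 4.3 N; rubbing in the pinch adds up to 1.5 N.
- case_a_handle (a point): Grip point on the black carrying handle standing on the middle of the lid: 40 (x) x 14 (y) mm, 52 to 86 mm above the underside; pinch across y. The point is 74 mm straight above the case's origin.
- case_b: Middle (left is +y) of three look-alike closed parts cases on the mat: grey box, white lid, 130 (own x) x 80 (own y) x 52 mm high; origin at the centre of its underside, z up, own -x is the front end, roughly towards the robot. Raised in front, it pivots on its back bottom edge, 65 mm behind the origin. All in all an empty case weighs about 0.35 kg, the full one 0.84 to 0.96 kg.
- case_b_knob (a point): Centre of the black ball knob, 20 mm across, that sticks out on a 10 mm stem from the middle of the case's front end: 81 mm ahead of the case's origin (16 mm off the end face), 38 mm above its underside; pinch it across y. The case swivels in the pinch. Its front end raised by it, an empty case pulls down with about 1.5 N, the full one with 3.7 to 4.3 N; rubbing in the pinch adds up to 1.5 N.
- case_b_handle (a point): Grip point on the black carrying handle standing on the middle of the lid: 40 (x) x 14 (y) mm, 52 to 86 mm above the underside; pinch across y. The point is 74 mm straight above the case's origin.
- case_c: Right (left is +y) of three look-alike closed parts cases on the mat: grey box, white lid, 130 (own x) x 80 (own y) x 52 mm high; origin at the centre of its underside, z up, own -x is the front end, roughly towards the robot. Raised in front, it pivots on its back bottom edge, 65 mm behind the origin. All in all an empty case weighs about 0.35 kg, the full one 0.84 to 0.96 kg.
- case_c_knob (a point): Centre of the black ball knob, 20 mm across, that sticks out on a 10 mm stem from the middle of the case's front end: 81 mm ahead of the case's origin (16 mm off the end face), 38 mm above its underside; pinch it across y. The case swivels in the pinch. Its front end raised by it, an empty case pulls down with about 1.5 N, the full one with 3.7 to 4.3 N; rubbing in the pinch adds up to 1.5 N.
- case_c_handle (a point): Grip point on the black carrying handle standing on the middle of the lid: 40 (x) x 14 (y) mm, 52 to 86 mm above the underside; pinch across y. The point is 74 mm straight above the case's origin.
- mat: black rubber bench mat, fixed, 180 (own x) x 500 (own y) x 4 mm thick, under the three cases; origin at the centre of its underside, on the bench top. The three cases stand about 150 mm apart along its y.
- tray: Shallow aluminium tray fixed to the bench right of the mat, long side along own x: outside 152 x 102 x 20 mm, inside 140 x 90 mm (5 mm to spare around a case); origin at the centre of its underside, floor 6 mm above it, walls 6 mm thick rising 14 mm above the floor. A case may lie either way round in it.
- rover: bystander: half-built small wheeled rover, 100 x 160 mm, about 44 mm high, loose, behind the mat
- carton: bystander: small closed white box, 70 x 120 x 50 mm, loose, behind the tray and the mat
- jar: bystander: closed screw jar, 60 mm across, 70 mm high, loose, left of the mat
Things that resemble listed ones, but are neither listed nor needed, are in the scene too. Leave any brown or turquoise look-alike of the case_c alone. What is shaped like the case_a but brown is not meant.

How it is judged:
By the outcome, as a careful person would: the job done as asked, in the order asked, and still so for the second after the job is handed in, with the robot touching nothing.
It also fails if it takes over 69 s, if anything falls off the work surface, if the arm or the gripper's body presses on something with over 40 N, if the wrist force passes 120 N, or if a joint passes its speed limit or range.

## Working session

There is one attempt and no reset: what is moved stays moved. The work goes in short steps, Python scripts to look and compute and a tool call to move; the robot and the scene stay as the last step left them, time stands still between calls to the robot, and variables do not carry over. Pictures are saved under pics/ and viewed, about 8 in all and at most 12, crops included, and the job is handed in when it is done.

Besides the shell and the picture viewer there is one more tool, called by a JSON object that holds its "api" and its "payload", one argument or row to a line. servo_tool: Moves the arm, as the interface text tells. Its arguments: {"type":"object","properties":{"motion":{"type":"array"},"force":{"type":"number"}},"required":["motion"]}

```bash
mkdir -p pics; ls; python3 - <<'E'
from bench import *
import cv2
print(sense(), hold_point_z)
for n in("scene","top"):
    cv2.imwrite(f"pics/{n}0.png",snapshot(n)); print(n,camera_params(n))
E
```

```text
pics
{'time': 0.0, 'joint_pos': array([ 6.99371974e+01,  7.51376108e+00,  8.53327706e+01,  7.48946541e-04,
        8.72617487e+01, -4.89272459e+00]), 'qd': array([-0.09136474, -0.09814319,  0.00785051,  0.01711082, -0.04267693,
        0.03708216]), 'joint_efforts': array([ 1.95804838e-03, -5.69378471e+01, -5.00571620e+01,  1.27845783e-04,
        1.39541994e-02,  1.14816393e-05]), 'tool_pos': array([156.78349567, 578.5577109 , 230.22502435]), 'tcp_rot': array([-1.79892178e+02, -9.98056138e-03,  1.64829876e+02]), 'ft_force': array([-0.05861203,  0.52114516,  0.15929916]), 'wrist_torque': array([-0.00883176, -0.04456364,  0.01556045]), 'finger_gap': 85.29042835778284} 18.700000000000003
scene {'fx': 444.6817784130527, 'fy': 444.6817784130527, 'cx': 322.3920343573891, 'cy': 202.04008796240817, 'D': array([-0.10804175,  0.        ,  0.        ,  0.        ,  0.        ]), 'R': array([[-0.65574193,  0.75491297, -0.0104366 ],
       [ 0.58829755,  0.50225273, -0.6337572 ],
       [-0.47318972, -0.421721  , -0.77346163]]), 't': array([ 290.15629476, -342.93903749, 1769.23884614])}
top {'fx': 375.41105338693615, 'fy': 375.41105338693615, 'cx': 309.46303300880464, 'cy': 194.63779971789808, 'D': array([-0.07602318,  0.        ,  0.        ,  0.        ,  0.        ]), 'R': array([[ 0.01836269, -0.99980884,  0.0067157 ],
       [-0.98683945, -0.01920297, -0.16055884],
       [ 0.16065711, -0.00367903, -0.98700342]]), 't': array([ 105.23054137,  577.19444859, 1067.53171659])}
```

View pics/scene0.png

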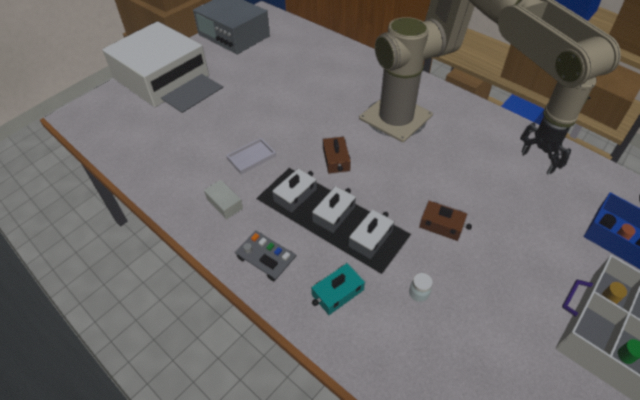

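View pics/top0.png

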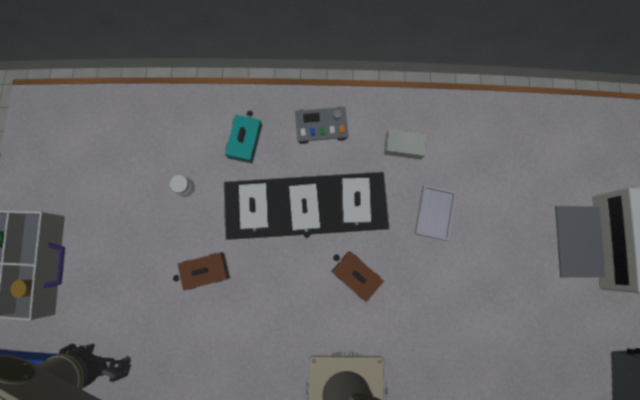

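The top view shows the white-lid cases a, b and c at px (253,206), (305,206) and (357,200), with their knobs towards the robot. The tray is at (435,213). The look-alikes are brown at (203,271) and (357,276), and turquoise at (243,138), so the three white ones on the mat are meant. Next I'll measure the lids and the tray, and enlarge a crop.

```bash
cat > h.py <<'E'
import cv2, numpy as np
from bench import *
def rays(n,px):
    c=camera_params(n); K=np.array([[c['fx'],0,c['cx']],[0,c['fy'],c['cy']],[0,0,1.]])
    u=cv2.undistortPoints(np.float64(px).reshape(-1,1,2),K,c['D']).reshape(-1,2)
    R=np.array(c['R']); d=np.c_[u,np.ones(len(u))]@R
    return -R.T@np.array(c['t']), d
def cast(n,px,z):
    o,d=rays(n,px); return o+d*((z-o[2])/d[:,2])[:,None]
def tri(p1,p2):   # top, scene
    A=[];b=[]
    for n,p in(("top",p1),("scene",p2)):
        o,d=rays(n,p); d=d[0]/np.linalg.norm(d[0]); P=np.eye(3)-np.outer(d,d); A.append(P); b.append(P@o)
    x,*_=np.linalg.lstsq(np.vstack(A),np.hstack(b),rcond=None)
    return x, np.linalg.norm(np.vstack(A)@x-np.hstack(b))
def blob(img,seed,box,lo,hi=256):   # contour around seed by brightness
    g=cv2.cvtColor(img,cv2.COLOR_BGR2GRAY); m=((g>=lo)&(g<hi)).astype(np.uint8)
    k=np.zeros_like(m); x,y=seed; k[y-box:y+box,x-box:x+box]=1
    cs,_=cv2.findContours(m*k,cv2.RETR_EXTERNAL,cv2.CHAIN_APPROX_NONE)
    return max(cs,key=cv2.contourArea).reshape(-1,2)
def rect(P):
    (x,y),(w,h),a=cv2.minAreaRect(np.float32(P[:,:2]))
    if w<h: w,h,a=h,w,a+90
    return np.round([x,y,w,h,(a+90)%180-90],1)
E
python3 - <<'E'
from h import *
t=cv2.imread("pics/top0.png"); s=cv2.imread("pics/scene0.png")
gt=cv2.cvtColor(t,cv2.COLOR_BGR2GRAY); gs=cv2.cvtColor(s,cv2.COLOR_BGR2GRAY)
print(gt[206,225:285]); print(gt[213,405:465]); print(gs[205,300:370])
tri_=lambda a,b:print(a,b,*tri(a,b))
for n,a,b in(("a",(253,206),(371,233)),("b",(305,206),(334,208)),("c",(357,200),(294,188))):
    ct=blob(t,a,27,170); cs=blob(s,b,24,170)
    mt=cv2.minAreaRect(ct)[0]; ms=cv2.minAreaRect(cs)[0]
    print(n,mt,ms,tri(mt,ms)); print(" top",rect(cast("top",ct,56)),"scene",rect(cast("scene",cs,56)))
cv2.imwrite("pics/c1.png",np.hstack([cv2.resize(t[165:265,220:460],None,fx=3.3,fy=3.3,interpolation=cv2.INTER_CUBIC)]))
cv2.imwrite("pics/c2.png",cv2.resize(s[130:270,220:420],None,fx=4,fy=4,interpolation=cv2.INTER_CUBIC))
E
```

```text
[ 55  41  39  39  39  39  37  38  40  39  39  37  40  55  96 137 151 153
 153 153 153 152 152 140  94  53  40  40  38  50  96 140 151 153 153 151
 153 153 153 153 152 138  83  44  36  37  39  36  39  38  37  37  37  37
  38  35  35  35  38  39]
[125 125 124 122 122 119 120 123 123 122 122 121 113 105 113 125 131 131
 130 133 132 130 132 130 131 132 131 131 131 130 130 130 129 130 131 132
 130 130 131 130 130 129 130 128 116 105 117 126 124 123 121 123 126 124
 122 121 121 123 125 124]
[ 38  36  34  35  33  36  33  37  33  34  34  34  33  30  34  37  53  88
 128 152 162 164 163 162 162 162 165 161 148 102  53  35  33  47  82 124
 153 162 163 163 162 163 163 164 164 161 161 154 129  91  52  40  46  53
  56  48  49  61  79 101 113 121 127 129 128 130 129 128 128 130]Traceback (most recent call last):
  File "<stdin>", line 7, in <module>
  File "h.py", line 20, in blob
    return max(cs,key=cv2.contourArea).reshape(-1,2)
           ~~~^^^^^^^^^^^^^^^^^^^^^^^^
ValueError: max() iterable argument is empty
```

```bash
python3 - <<'E'
import re
s=open('h.py').read()
i=s.index("def blob"); j=s.index("def rect")
s=s[:i]+'''def blob(img,seed,box,lo,f=6):   # sub-pixel contour (f-times enlarged) of the bright patch around seed
    x,y=seed; x0,y0=x-box,y-box
    g=cv2.cvtColor(img[y0:y+box,x0:x+box],cv2.COLOR_BGR2GRAY)
    m=(cv2.resize(g,None,fx=f,fy=f,interpolation=cv2.INTER_CUBIC)>=lo).astype(np.uint8)
    cs,_=cv2.findContours(m,cv2.RETR_EXTERNAL,cv2.CHAIN_APPROX_NONE)
    c=max(cs,key=cv2.contourArea).reshape(-1,2)
    return ((c+.5)/f-.5+[x0,y0]).astype(np.float32)
'''+s[j:]
open('h.py','w').write(s)
E
python3 - <<'E'
from h import *
t=cv2.imread("pics/top0.png"); s=cv2.imread("pics/scene0.png")
for n,a,b in(("a",(253,206),(371,233)),("b",(305,206),(334,208)),("c",(357,200),(294,188))):
    ct=blob(t,a,26,98); cs=blob(s,b,24,140)
    mt=cv2.minAreaRect(ct)[0]; ms=cv2.minAreaRect(cs)[0]
    print(n,mt,ms,*tri(mt,ms)); print(" top",rect(cast("top",ct,56)),"scene",rect(cast("scene",cs,56)))
cv2.imwrite("pics/c1.png",cv2.resize(t[165:265,220:460],None,fx=3.3,fy=3.3,interpolation=cv2.INTER_CUBIC))
cv2.imwrite("pics/c2.png",cv2.resize(s[130:270,220:420],None,fx=4,fy=4,interpolation=cv2.INTER_CUBIC))
E
```

```text
a (252.78570556640625, 206.1773681640625) (371.5993347167969, 228.6698455810547) [536.66821794 281.90257241  52.08158354] 0.261074020159712
 top [536.5 281.4 135.4  81.8   4.8] scene [537.9 282.6 131.6  79.6   5. ]
b (304.0914001464844, 207.21661376953125) (333.90631103515625, 203.78590393066406) [536.49454153 131.16919941  52.0341739 ] 0.09433727667743874
 top [536.6 131.2 136.   81.5   6.1] scene [537.7 132.5 132.1  79.2   6.1]
c (356.064208984375, 200.212158203125) (294.33428955078125, 184.5658416748047) [559.74313203 -21.10130405  53.22130956] 0.6273605406348146
 top [560.1 -21.2 135.7  82.2   1.9] scene [561.1 -19.  131.7  78.7   2.5]
```

View pics/c1.png

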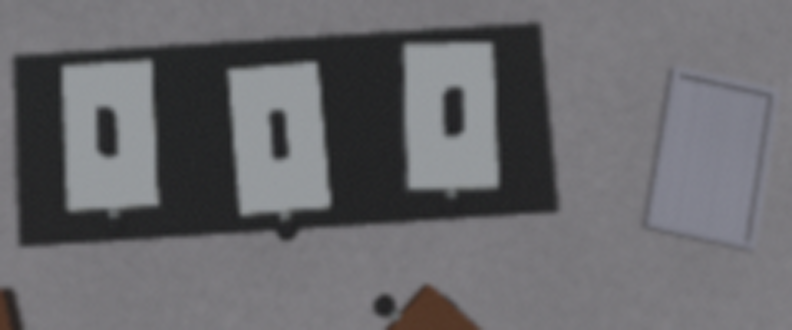

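View pics/c2.png

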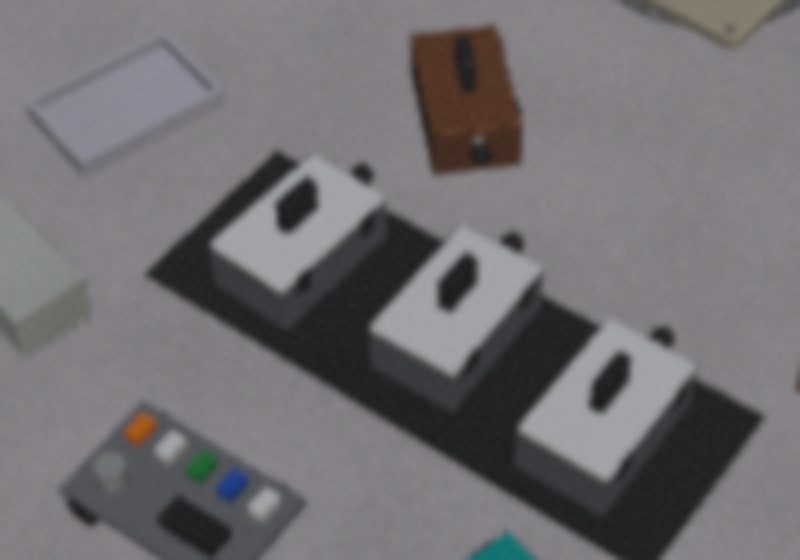

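The crops confirm a, b and c as white lids on the mat. Their stems are at crop (115,212), (285,215) and (451,193), and the brown case stands clear in front of c. Next come the tray corners and knobs from two views, and the first approach.

```bash
cat >> h.py <<'E'
from scipy.spatial.transform import Rotation as Rn
def plan(x,y,z,yaw):
    s=sense(); R=Rn.from_euler('xyz',s['tcp_rot'],degrees=True); T=Rn.from_euler('xyz',[180,0,yaw],degrees=True)
    print("t",s['time'],"pos",s['tool_pos'].round(1),s['tcp_rot'].round(2),"F",s['ft_force'].round(2),"gap",round(s['finger_gap'],1),"q",s['joint_pos'].round(0))
    print("turn first",(R.inv()*T).as_rotvec().round(3),"then shift",T.inv().apply(np.array([x,y,z])-s['tool_pos']).round(1))
E
python3 - <<'E'
from h import *
T=np.array([(672,68),(773,95),(750,248),(644,226)])/3.3+[220-.35,165-.35]
S=np.array([(28,105),(83,172),(222,93),(165,38)])/4+[220-.4,130-.4]
for a,b in zip(T,S): print(tri(a,b)[0].round(1),round(tri(a,b)[1],1))
for n,p in(("top",T),("scene",S)): print(n,rect(cast(n,p,20)))
K=np.array([(662,335),(513,241),(362,172)])/4+[219.6,129.6]
print(cast("scene",K,45).round(1)); print("b top",cast("top",[(287/3.3+219.6,232/3.3+164.6)],42))
for x,y,w in((538.5,282,4.9),(538.5,131.7,6.1),(562,-20,2.2)):
    print("knob",x-81*np.cos(np.radians(w)),y-81*np.sin(np.radians(w)))
plan(456,275,110,184.9)
E
```

```text
[ 621.9 -238.5   83.8] 41.3
[ 587.5 -328.6  -59.5] 48.1
[ 435.2 -294.8  -49.4] 49.7
[ 483.1 -211.8   80.7] 43.6
top [ 531.7 -267.6  150.5   99.9  -11.6]
scene [ 536.7 -260.2  150.8  103.8  -12.5]
[[456.9 275.6  45. ]
 [456.9 124.4  45. ]
 [479.8 -22.5  45. ]]
b top [[456.1348883  122.38874198  42.        ]]
knob 457.7960310085366 275.08122922587324
knob 457.95862652521043 123.0926102217651
knob 481.0597037707397 -23.109412536089117
t 0.1 pos [156.8 578.6 230.3] [-1.7990e+02 -1.0000e-02  1.6483e+02] F [ 0.11 -0.17 -0.01] gap 85.1 q [70.  8. 85. -0. 87. -5.]
turn first [-0.002 -0.    -0.35 ] then shift [-272.2 -328.1  120.3]
```

{"api": "servo_tool", "payload": {
  "motion": [
    [60, 0, 0, 0, 0, 0, -0.117],
    [60, 0, 0, 0, 0, 0, -0.117],
    [60, 0, 0, 0, 0, 0, -0.117],
    [60, -30, -37, 0, 0, 0, 0],
    [60, -30, -37, 0, 0, 0, 0],
    [60, -30, -37, 0, 0, 0, 0],
    [60, -30, -37, 0, 0, 0, 0],
    [60, -30, -37, 0, 0, 0, 0],
    [60, -30, -37, 0, 0, 0, 0],
    [60, -30, -37, 0, 0, 0, 0]
  ],
  "force": 20
}}

```text
time: 1.1
tool_pos: [393.3, 335.9, 224.6]
tcp_rot: [-179.6, -0.4, -173.5]
ft_force: [0.7, 0.4, -0.3]
finger_gap: 59.9
```

```bash
python3 - <<'E'
from h import *
plan(456.5,275.1,90,184.9)
t=cv2.imread("pics/top0.png")
T=np.array([(672,68),(773,95),(750,248),(644,226)])/3.3+[220-.35,165-.35]
S=np.array([(83,172),(28,105),(165,38),(222,93)])/4+[220-.4,130-.4]
for a,b in zip(T,S): print(tri(a,b)[0].round(1),round(tri(a,b)[1],1))
E
```

```text
t 1.1 pos [393.3 335.9 224.6] [-179.56   -0.41 -173.54] F [ 0.72  0.42 -0.3 ] gap 59.9 q [ 35.  -5.  98.  -0.  87. -61.]
turn first [-0.008 -0.007  0.027] then shift [-57.8 -66.  134.6]
[ 616.6 -235.7    9.8] 2.1
[ 593.5 -332.6   12.8] 1.0
[ 449.1 -304.1   11.2] 1.5
[ 468.7 -205.6   14.8] 0.8
```

{"api": "servo_tool", "payload": {
  "motion": [
    [45, -14.5, -16.5, 33, -0.008, -0.007, 0.027],
    [45, -14.5, -16.5, 33, 0, 0, 0],
    [45, -14.5, -16.5, 33, 0, 0, 0],
    [45, -14.5, -16.5, 33, 0, 0, 0],
    [45, 0, 0, 0, 0, 0, 0],
    [45, 0, 0, 0, 0, 0, 0]
  ]
}}

```text
time: 1.7
tool_pos: [463.3, 266.8, 88.5]
tcp_rot: [180.0, 0.1, -175.7]
ft_force: [-0.4, 0.4, 0.5]
finger_gap: 44.9
```

```bash
python3 - <<'E'
from h import *
plan(456.5,275.1,23,184.9)
t=snapshot("top");s=snapshot("scene")
a=cv2.resize(t[185:245,220:300],None,fx=5,fy=5,interpolation=cv2.INTER_CUBIC); b=cv2.resize(s[180:240,350:430],None,fx=5,fy=5,interpolation=cv2.INTER_CUBIC)
cv2.imwrite("pics/c3.png",np.hstack([a,b]))
E
```

```text
t 1.7 pos [463.3 266.8  88.5] [ 1.7995e+02  1.0000e-01 -1.7568e+02] F [-0.43  0.36  0.48] gap 44.9 q [ 24.   4. 104.   0.  71. -70.]
turn first [ 0.001  0.002 -0.01 ] then shift [ 6.1  8.8 65.5]
```

View pics/c3.png

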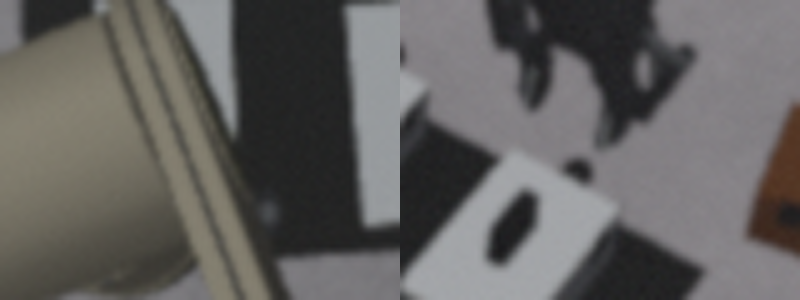

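The scene crop on the right shows the open fingers over and just in front of a's knob at (575,170), which matches the numbers. Going down.

{"api": "servo_tool", "payload": {
  "motion": [
    [45, 6, 8.5, 0, 0, 0, -0.01],
    [45, 0, 0, 0, 0, 0, 0],
    [45, 0, 0, 15, 0, 0, 0],
    [45, 0, 0, 15, 0, 0, 0],
    [45, 0, 0, 15, 0, 0, 0],
    [45, 0, 0, 8, 0, 0, 0],
    [45, 0, 0, 0, 0, 0, 0],
    [45, 0, 0, 0, 0, 0, 0]
  ]
}}

```text
time: 2.6
tool_pos: [456.5, 280.4, 35.5]
tcp_rot: [179.8, 0.5, -174.7]
ft_force: [0.4, 0.8, 0.4]
finger_gap: 45.1
```

```bash
python3 - <<'E'
from h import *
plan(456.5,275.1,23,184.9)
E
```

```text
t 2.6 pos [456.5 280.4  35.5] [ 179.78    0.51 -174.7 ] F [0.41 0.76 0.4 ] gap 45.1 q [ 26.   8. 106.   0.  65. -69.]
turn first [0.004 0.009 0.007] then shift [ 0.5 -5.3 12.5]
```

{"api": "servo_tool", "payload": {
  "motion": [
    [45, 0.5, -4, 0, 0.004, 0.006, 0.005],
    [45, 0, 0, 5, 0, 0, 0],
    [45, 0, 0, 5, 0, 0, 0],
    [45, 0, 0, 0, 0, 0, 0],
    [45, 0, 0, 0, 0, 0, 0],
    [45, 0, 0, 0, 0, 0, 0]
  ]
}}

```text
time: 3.2
tool_pos: [457.8, 276.3, 26.3]
tcp_rot: [180.0, 0.3, -175.0]
ft_force: [-0.3, 0.2, -0.5]
finger_gap: 45.0
```

```bash
python3 - <<'E'
from h import *
for i in range(1): plan(456.5,275.1,23,184.9)
print([snapshot("top").mean()*0+sense()['ft_force'].round(2) for i in range(4)])
E
```

```text
t 3.2 pos [457.8 276.3  26.3] [ 179.97    0.28 -175.04] F [-0.27  0.23 -0.54] gap 45.0 q [ 26.   9. 106.  -0.  64. -69.]
turn first [0.001 0.005 0.001] then shift [ 1.4 -1.1  3.3]
[array([0.02, 0.42, 0.26]), array([-0.18,  0.03, -0.26]), array([ 0.71, -0.62,  0.16]), array([0.46, 0.64, 0.62])]
```

{"api": "servo_tool", "payload": {
  "motion": [
    [45, 1, -1, 3, 0, 0.004, 0],
    [35, 0, 0, 0, 0, 0, 0],
    [28, 0, 0, 0, 0, 0, 0],
    [15, 0, 0, 0, 0, 0, 0],
    [15, 0, 0, 0, 0, 0, 0],
    [15, 0, 0, 0, 0, 0, 0],
    [15, 0, 0, 0, 0, 0, 0]
  ],
  "force": 25
}}

```text
time: 4.1
tool_pos: [456.8, 275.2, 23.3]
tcp_rot: [180.0, 0.0, -175.0]
ft_force: [-0.1, -0.2, 0.6]
finger_gap: 18.0
```

```bash
cat >> h.py <<'E'
def weigh(n=8):
    f=[]
    for i in range(n): snapshot("top"); s=sense(); f.append(np.r_[s['ft_force'],s['wrist_torque']])
    print("F",np.mean(f,0).round(2),"sd",np.std(f,0)[2].round(2))
E
python3 - <<'E'
from h import *
plan(456.5,275.1,23,184.9); weigh(6)
E
```

```text
t 4.1 pos [456.8 275.2  23.3] [ 1.7998e+02  4.0000e-02 -1.7503e+02] F [-0.09 -0.23  0.61] gap 18.0 q [ 26.   9. 107.   0.  64. -69.]
turn first [0.    0.001 0.001] then shift [ 0.3 -0.   0.3]
F [-0.34 -0.2   0.71 -0.06  0.04 -0.02] sd 0.22
```

{"api": "servo_tool", "payload": {
  "motion": [
    [15, -0.7, 0, -2.5, 0, 0, 0],
    [15, -0.7, 0, -2.5, 0, 0, 0],
    [15, -0.7, 0, -2.5, 0, 0, 0],
    [15, -0.6, 0, -2, 0, 0, 0],
    [15, 0, 0, 0, 0, 0, 0],
    [15, 0, 0, 0, 0, 0, 0]
  ]
}}

```text
time: 5.0
tool_pos: [459.3, 274.9, 32.3]
tcp_rot: [-180.0, -0.0, -175.0]
ft_force: [2.3, 0.7, -4.1]
finger_gap: 17.8
```

```bash
python3 - <<'E'
from h import *
plan(459.4,275.3,33,184.9); weigh(10); plan(459.4,275.3,33,184.9)
s=snapshot("scene")
cv2.imwrite("pics/c4.png",cv2.resize(s[180:270,330:430],None,fx=6,fy=6,interpolation=cv2.INTER_CUBIC))
E
```

```text
t 5.0 pos [459.3 274.9  32.3] [-1.7999e+02 -2.0000e-02 -1.7504e+02] F [ 2.34  0.67 -4.14] gap 17.8 q [ 25.   9. 106.  -0.  65. -70.]
turn first [-0.    -0.     0.001] then shift [-0.1  0.3 -0.7]
F [ 1.8   0.3  -4.51  0.06 -0.22  0.01] sd 0.57
t 5.5 pos [459.3 275.   32.3] [-1.7999e+02 -2.0000e-02 -1.7504e+02] F [ 1.7  -1.03 -5.59] gap 18.3 q [ 25.   9. 106.  -0.  65. -70.]
turn first [-0.    -0.     0.001] then shift [-0.1  0.3 -0.7]
```

View pics/c4.png

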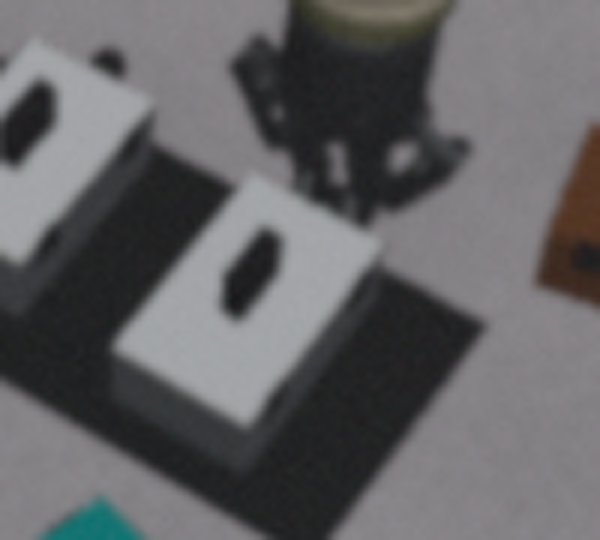

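Case a pulls about 4.6 N while raised, which suggests it's the full one. I'll lower it partly to read the rubbing from the other side.

{"api": "servo_tool", "payload": {
  "motion": [
    [15, 0.6, 0, 2, 0, 0, 0],
    [15, 0.6, 0, 2, 0, 0, 0],
    [15, 0, 0, 0, 0, 0, 0],
    [15, 0, 0, 0, 0, 0, 0]
  ]
}}

```text
time: 5.95
tool_pos: [457.8, 274.8, 27.8]
tcp_rot: [-180.0, -0.0, -175.0]
ft_force: [1.4, 0.2, -3.7]
finger_gap: 18.1
```

```bash
python3 - <<'E'
from h import *
weigh(8); plan(456.8,275.2,23.3,184.9)
E
```

```text
F [ 1.43  0.09 -4.16  0.02 -0.19  0.02] sd 0.42
t 6.35 pos [457.8 274.8  27.9] [-1.7998e+02 -4.0000e-02 -1.7504e+02] F [ 0.08 -0.15 -3.33] gap 18.1 q [ 25.   9. 106.  -0.  65. -69.]
turn first [-0.    -0.001  0.001] then shift [1.  0.5 4.6]
```

Still 4.2 N on the way down, so a is the likely full case. I'll lower it fully, release, rise and move to b (knob at 458,123, yaw 186.1).

{"api": "servo_tool", "payload": {
  "motion": [
    [15, 0.5, 0, 2, 0, 0, 0],
    [15, 0.5, 0, 1.5, 0, 0, 0],
    [15, 0, 0, 0.5, 0, 0, 0],
    [15, 0, 0, 0, 0, 0, 0]
  ]
}}

```text
time: 6.75
tool_pos: [456.6, 274.6, 23.5]
tcp_rot: [-180.0, -0.1, -175.0]
ft_force: [1.6, -0.2, -4.4]
finger_gap: 17.9
```

```bash
python3 - <<'E'
from h import *
weigh(3); plan(456.8,275.2,23.3,184.9)
E
```

```text
F [ 1.42 -0.08 -4.37  0.   -0.13  0.04] sd 0.43
t 6.9 pos [456.7 274.7  23.6] [-1.7998e+02 -5.0000e-02 -1.7503e+02] F [ 0.92 -0.2  -3.82] gap 18.2 q [ 26.   9. 106.  -0.  65. -69.]
turn first [-0.    -0.001  0.001] then shift [-0.2  0.5  0.3]
```

{"api": "servo_tool", "payload": {
  "motion": [
    [15, 0, 0, 0.7, 0, 0, 0],
    [15, 0, 0, 0, 0, 0, 0]
  ]
}}

```text
time: 7.1
tool_pos: [456.6, 274.7, 23.3]
tcp_rot: [-180.0, -0.1, -175.0]
ft_force: [0.4, -0.1, -3.5]
finger_gap: 18.4
```

{"api": "servo_tool", "payload": {
  "motion": [
    [15, 0.2, 0, 0.7, 0, 0, 0],
    [15, 0, 0, 0, 0, 0, 0]
  ]
}}

```text
time: 7.3
tool_pos: [456.6, 274.7, 23.3]
tcp_rot: [-180.0, -0.0, -175.0]
ft_force: [-0.9, -0.1, -2.5]
finger_gap: 17.9
```

```bash
python3 - <<'E'
from h import *
weigh(3); plan(456.8,275.2,23.3,184.9)
E
```

```text
F [-1.55 -1.2   1.07 -0.24  0.19 -0.  ] sd 0.24
t 7.45 pos [456.6 274.7  23.3] [-1.7997e+02 -5.0000e-02 -1.7503e+02] F [-1.66 -1.95  1.25] gap 18.0 q [ 26.   9. 107.  -0.  64. -69.]
turn first [-0.    -0.001  0.001] then shift [-0.2  0.5 -0. ]
```

{"api": "servo_tool", "payload": {
  "motion": [
    [28, 0, 0, 0, 0, 0, 0],
    [45, 0, 0, 0, 0, 0, 0],
    [45, 0, 0, 0, 0, 0, 0],
    [45, 0, 0, -20, 0, 0, 0],
    [45, 0, 0, -30, 0, 0, 0],
    [45, 3, -35, 0, 0, 0, 0],
    [45, 3, -35, 0, 0, 0, 0],
    [45, 3, -35, 0, 0, 0, 0],
    [45, 3, -35, 0, 0, 0, -0.02],
    [45, 0, 0, 0, 0, 0, 0]
  ]
}}

```text
time: 8.45
tool_pos: [459.1, 131.8, 77.0]
tcp_rot: [180.0, 0.3, -173.6]
ft_force: [0.0, 0.2, 1.2]
finger_gap: 45.4
```

```bash
python3 - <<'E'
from h import *
plan(457,123.1,60,186.1)
E
```

```text
t 8.45 pos [459.1 131.8  77. ] [ 179.95    0.34 -173.61] F [0.   0.17 1.24] gap 45.4 q [ 10.  -4. 114.   0.  70. -87.]
turn first [0.001 0.006 0.005] then shift [ 3.1 -8.4 17. ]
```

{"api": "servo_tool", "payload": {
  "motion": [
    [45, 1.5, -4, 0, 0, 0.003, 0],
    [45, 1, -3, 5, 0, 0.003, 0],
    [45, 0, 0, 12, 0, 0, 0],
    [45, 0, 0, 12, 0, 0, 0],
    [45, 0, 0, 6, 0, 0, 0],
    [45, 0, 0, 0, 0, 0, 0],
    [45, 0, 0, 0, 0, 0, 0]
  ]
}}

```text
time: 9.15
tool_pos: [456.4, 126.5, 37.6]
tcp_rot: [179.9, -0.1, -173.5]
ft_force: [-0.6, 0.1, -0.6]
finger_gap: 45.1
```

```bash
python3 - <<'E'
from h import *
plan(457,123.1,23.3,186.1)
E
```

```text
t 9.15 pos [456.4 126.5  37.6] [ 1.7989e+02 -1.3000e-01 -1.7353e+02] F [-0.6   0.1  -0.61] gap 45.1 q [  9.  -1. 115.   0.  66. -87.]
turn first [ 0.002 -0.002  0.006] then shift [-0.2 -3.5 14.3]
```

{"api": "servo_tool", "payload": {
  "motion": [
    [45, 0, -3, 0, 0, 0, 0.004],
    [45, 0, 0, 6, 0, 0, 0],
    [45, 0, 0, 5, 0, 0, 0],
    [45, 0, 0, 2, 0, 0, 0],
    [45, 0, 0, 0, 0, 0, 0],
    [38, 0, 0, 0, 0, 0, 0]
  ]
}}

```text
time: 9.75
tool_pos: [457.5, 123.6, 24.2]
tcp_rot: [179.9, -0.0, -173.8]
ft_force: [0.3, 0.2, -0.1]
finger_gap: 38.3
```

```bash
python3 - <<'E'
from h import *
plan(457,123.1,23.3,186.1)
E
```

```text
t 9.75 pos [457.5 123.6  24.2] [ 1.7989e+02 -4.0000e-02 -1.7377e+02] F [ 0.29  0.19 -0.09] gap 38.3 q [  9.   0. 116.   0.  64. -87.]
turn first [ 0.002 -0.001  0.002] then shift [ 0.6 -0.5  0.9]
```

Pinch, then raise along the arc.

{"api": "servo_tool", "payload": {
  "motion": [
    [28, 0, 0, 0.5, 0, 0, 0],
    [15, 0, 0, 0, 0, 0, 0],
    [15, 0, 0, 0, 0, 0, 0],
    [15, 0, 0, 0, 0, 0, 0],
    [15, 0, 0, 0, 0, 0, 0]
  ]
}}

```text
time: 10.25
tool_pos: [457.6, 123.6, 24.0]
tcp_rot: [179.9, -0.0, -173.8]
ft_force: [0.3, 0.2, 0.5]
finger_gap: 18.2
```

```bash
python3 - <<'E'
from h import *
weigh(6);plan(457,123.1,23.3,186.1)
E
```

```text
F [ 0.28  0.04 -0.78 -0.05 -0.02 -0.02] sd 0.28
t 10.55 pos [457.6 123.6  24. ] [ 1.7989e+02 -3.0000e-02 -1.7377e+02] F [ 0.24  0.1  -0.93] gap 17.6 q [  9.   0. 116.   0.  64. -87.]
turn first [ 0.002 -0.     0.002] then shift [ 0.7 -0.4  0.7]
```

{"api": "servo_tool", "payload": {
  "motion": [
    [15, -0.7, 0, -2.5, 0, 0, 0],
    [15, -0.7, 0, -2.5, 0, 0, 0],
    [15, -0.7, 0, -2.5, 0, 0, 0],
    [15, -0.6, 0, -2, 0, 0, 0],
    [15, 0, 0, 0, 0, 0, 0],
    [15, 0, 0, 0, 0, 0, 0]
  ]
}}

```text
time: 11.15
tool_pos: [460.5, 123.9, 34.2]
tcp_rot: [179.9, -0.0, -173.8]
ft_force: [0.7, -0.1, -2.7]
finger_gap: 18.0
```

```bash
python3 - <<'E'
from h import *
weigh(10);plan(457,123.1,23.3,186.1)
E
```

```text
F [ 0.42 -0.21 -2.06 -0.01 -0.04 -0.01] sd 0.74
t 11.65 pos [460.4 123.8  34.2] [ 1.7989e+02 -5.0000e-02 -1.7377e+02] F [ 0.02  0.21 -2.12] gap 17.9 q [  9.  -0. 115.   0.  65. -87.]
turn first [ 0.002 -0.001  0.002] then shift [ 3.5 -0.4 10.9]
```

{"api": "servo_tool", "payload": {
  "motion": [
    [15, 0.7, 0, 2.5, 0, 0, 0],
    [15, 0.6, 0, 2, 0, 0, 0],
    [15, 0, 0, 0, 0, 0, 0],
    [15, 0, 0, 0, 0, 0, 0]
  ]
}}

```text
time: 12.05
tool_pos: [458.8, 123.7, 29.1]
tcp_rot: [179.9, -0.1, -173.8]
ft_force: [1.1, 0.5, -1.9]
finger_gap: 18.4
```

```bash
python3 - <<'E'
from h import *
weigh(8);plan(457,123.1,23.3,186.1)
E
```

```text
F [ 0.15 -0.01 -1.9  -0.01  0.   -0.01] sd 0.38
t 12.45 pos [458.9 123.7  29.2] [ 1.7989e+02 -6.0000e-02 -1.7377e+02] F [-0.06  0.47 -1.6 ] gap 17.8 q [  9.  -0. 116.   0.  65. -87.]
turn first [ 0.002 -0.001  0.002] then shift [ 1.9 -0.4  5.9]
```

b pulls about 2.0 N, so it's empty. I'll lower it, release, and move to c.

{"api": "servo_tool", "payload": {
  "motion": [
    [15, 0.6, 0, 2, 0, 0, 0],
    [15, 0.6, 0, 2, 0, 0, 0],
    [15, 0.2, 0, 1, 0, 0, 0],
    [15, 0, 0, 0.7, 0, 0, 0],
    [15, 0, 0, 0, 0, 0, 0],
    [15, 0, 0, 0, 0, 0, 0]
  ]
}}

```text
time: 13.05
tool_pos: [457.4, 123.6, 24.0]
tcp_rot: [179.9, -0.1, -173.8]
ft_force: [0.7, 0.6, -1.1]
finger_gap: 17.8
```

```bash
python3 - <<'E'
from h import *
weigh(4);plan(457,123.1,23.3,186.1)
E
```

```text
F [-0.94 -0.02  0.51 -0.07  0.11 -0.04] sd 0.22
t 13.25 pos [457.4 123.6  24. ] [ 1.7990e+02 -7.0000e-02 -1.7376e+02] F [-0.53 -0.04  0.51] gap 18.1 q [  9.   0. 116.   0.  64. -87.]
turn first [ 0.002 -0.001  0.002] then shift [ 0.5 -0.4  0.7]
```

{"api": "servo_tool", "payload": {
  "motion": [
    [28, 0, 0, 0, 0, 0, 0],
    [45, 0, 0, 0, 0, 0, 0],
    [45, 0, 0, 0, 0, 0, 0],
    [45, 0, 0, -20, 0, 0, 0],
    [45, 0, 0, -30, 0, 0, 0],
    [45, -1, -35, 0, 0, 0, 0.035],
    [45, -1, -35, 0, 0, 0, 0.03],
    [45, 0, -35, 0, 0, 0, 0],
    [45, 0, -33, 0, 0, 0, 0],
    [45, 0, 0, 0, 0, 0, 0]
  ]
}}

```text
time: 14.25
tool_pos: [470.9, -17.6, 77.1]
tcp_rot: [180.0, 0.2, -177.4]
ft_force: [-1.2, 1.2, -0.4]
finger_gap: 44.9
```

```bash
python3 - <<'E'
from h import *
plan(480,-22.8,40,182.2)
E
```

```text
t 14.25 pos [470.9 -17.6  77.1] [ 179.95    0.19 -177.38] F [-1.24  1.24 -0.44] gap 44.9 q [  -8.   -5.  115.    0.   70. -101.]
turn first [0.001 0.003 0.007] then shift [-8.9 -5.5 37.1]
```

{"api": "servo_tool", "payload": {
  "motion": [
    [45, -4, -1.5, 0, 0, 0.002, 0.006],
    [45, -4, -1, 0, 0, 0, 0],
    [45, 0, 0, 12, 0, 0, 0],
    [45, 0, 0, 12, 0, 0, 0],
    [45, 0, 0, 8, 0, 0, 0],
    [45, 0, 0, 0, 0, 0, 0],
    [45, 0, 0, 0, 0, 0, 0]
  ]
}}

```text
time: 14.95
tool_pos: [478.5, -16.5, 40.6]
tcp_rot: [179.9, -0.1, -177.6]
ft_force: [0.4, 0.1, -0.2]
finger_gap: 45.0
```

```bash
python3 - <<'E'
from h import *
plan(480,-22.8,23.5,182.2)
s=snapshot("scene")
cv2.imwrite("pics/c5.png",cv2.resize(s[130:230,260:380],None,fx=5,fy=5,interpolation=cv2.INTER_CUBIC))
E
```

```text
t 14.95 pos [478.5 -16.5  40.6] [ 1.7986e+02 -1.0000e-01 -1.7761e+02] F [ 0.41  0.08 -0.19] gap 45.0 q [  -8.   -1.  115.    0.   66. -101.]
turn first [ 0.003 -0.002  0.003] then shift [-1.2 -6.3 17.1]
```

View pics/c5.png

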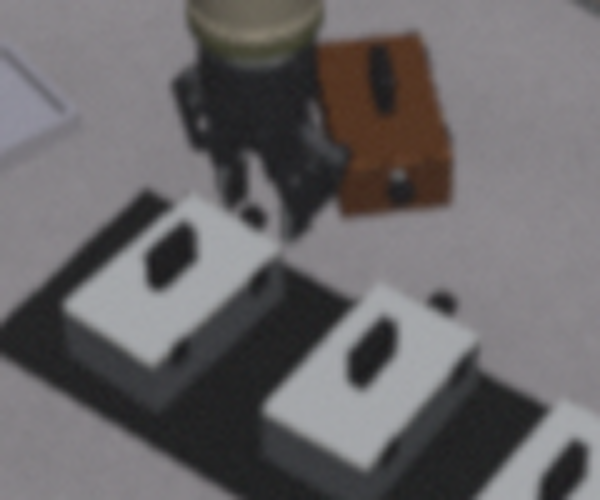

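The knob is at (252,215), between the fingers and nearer the right-hand (-y) finger, in line with the -6 mm shift still to go.

{"api": "servo_tool", "payload": {
  "motion": [
    [45, -0.5, -5, 0, 0, 0, 0.003],
    [45, 0, 0, 0, 0, 0, 0],
    [45, 0, 0, 7, 0, 0, 0],
    [45, 0, 0, 6, 0, 0, 0],
    [45, 0, 0, 3, 0, 0, 0],
    [45, 0, 0, 0, 0, 0, 0],
    [38, 0, 0, 0, 0, 0, 0]
  ]
}}

```text
time: 15.7
tool_pos: [479.9, -22.2, 24.1]
tcp_rot: [179.9, 0.0, -177.8]
ft_force: [-0.9, -0.3, -0.0]
finger_gap: 38.4
```

```bash
python3 - <<'E'
from h import *
plan(480,-22.8,23.5,182.2)
E
```

```text
t 15.7 pos [479.9 -22.2  24.1] [ 1.7988e+02  1.0000e-02 -1.7783e+02] F [-0.92 -0.34 -0.03] gap 38.4 q [  -9.    1.  115.    0.   64. -101.]
turn first [ 0.002  0.    -0.   ] then shift [-0.  -0.6  0.6]
```

{"api": "servo_tool", "payload": {
  "motion": [
    [28, 0, 0, 0.5, 0, 0, 0],
    [15, 0, 0, 0, 0, 0, 0],
    [15, 0, 0, 0, 0, 0, 0],
    [15, 0, 0, 0, 0, 0, 0],
    [15, 0, 0, 0, 0, 0, 0]
  ]
}}

```text
time: 16.2
tool_pos: [479.9, -22.3, 23.8]
tcp_rot: [179.9, 0.0, -177.8]
ft_force: [0.6, 0.7, -1.6]
finger_gap: 18.3
```

```bash
python3 - <<'E'
from h import *
weigh(6);plan(480,-22.8,23.5,182.2)
E
```

```text
F [-0.3  -0.31 -0.92 -0.05 -0.   -0.01] sd 0.2
t 16.5 pos [479.9 -22.3  23.8] [ 179.89    0.   -177.82] F [-0.89 -0.41 -0.61] gap 18.0 q [  -9.    1.  115.    0.   64. -101.]
turn first [ 0.002  0.    -0.   ] then shift [-0.  -0.5  0.3]
```

{"api": "servo_tool", "payload": {
  "motion": [
    [15, -0.7, 0, -2.5, 0, 0, 0],
    [15, -0.7, 0, -2.5, 0, 0, 0],
    [15, -0.7, 0, -2.5, 0, 0, 0],
    [15, -0.6, 0, -2, 0, 0, 0],
    [15, 0, 0, 0, 0, 0, 0],
    [15, 0, 0, 0, 0, 0, 0]
  ]
}}

```text
time: 17.1
tool_pos: [482.8, -22.1, 34.1]
tcp_rot: [179.9, -0.0, -177.8]
ft_force: [0.0, -0.5, -1.3]
finger_gap: 18.2
```

```bash
python3 - <<'E'
from h import *
weigh(10);plan(480,-22.8,23.5,182.2)
E
```

```text
F [ 0.9  -0.18 -2.25 -0.02 -0.03 -0.03] sd 0.59
t 17.6 pos [482.8 -22.1  34.1] [ 1.7988e+02 -1.0000e-02 -1.7782e+02] F [-0.23 -0.45 -2.29] gap 18.0 q [  -9.    1.  114.    0.   65. -101.]
turn first [ 0.002 -0.    -0.   ] then shift [ 2.9 -0.6 10.6]
```

{"api": "servo_tool", "payload": {
  "motion": [
    [15, 0.7, 0, 2.5, 0, 0, 0],
    [15, 0.6, 0, 2, 0, 0, 0],
    [15, 0, 0, 0, 0, 0, 0],
    [15, 0, 0, 0, 0, 0, 0]
  ]
}}

```text
time: 18.0
tool_pos: [481.2, -22.1, 28.9]
tcp_rot: [179.9, -0.0, -177.8]
ft_force: [1.0, -0.2, -1.7]
finger_gap: 17.8
```

```bash
python3 - <<'E'
from h import *
weigh(8);plan(480,-22.8,23.5,182.2)
E
```

```text
F [ 0.22 -0.59 -1.67 -0.07 -0.   -0.01] sd 0.5
t 18.4 pos [481.2 -22.2  29.1] [ 1.7988e+02 -3.0000e-02 -1.7782e+02] F [-0.31 -0.95 -1.82] gap 17.6 q [  -9.    1.  115.    0.   65. -101.]
turn first [ 0.002 -0.    -0.   ] then shift [ 1.2 -0.6  5.6]
```

{"api": "servo_tool", "payload": {
  "motion": [
    [15, 0.6, 0, 2, 0, 0, 0],
    [15, 0.6, 0, 2, 0, 0, 0],
    [15, 0.2, 0, 1, 0, 0, 0],
    [15, 0, 0, 0.7, 0, 0, 0],
    [15, 0, 0, 0, 0, 0, 0],
    [15, 0, 0, 0, 0, 0, 0]
  ]
}}

```text
time: 19.0
tool_pos: [479.8, -22.2, 23.8]
tcp_rot: [179.9, -0.0, -177.8]
ft_force: [0.2, -0.9, -1.2]
finger_gap: 18.3
```

```bash
python3 - <<'E'
from h import *
weigh(4);plan(480,-22.8,23.5,182.2)
E
```

```text
F [-0.55  0.21  0.14 -0.03  0.12 -0.01] sd 0.38
t 19.2 pos [479.8 -22.2  23.8] [ 1.7988e+02 -3.0000e-02 -1.7781e+02] F [-0.51  0.36  0.57] gap 18.3 q [  -9.    1.  115.    0.   64. -101.]
turn first [ 0.002 -0.001 -0.   ] then shift [-0.1 -0.6  0.3]
```

c reads about 1.9 N, so it's empty, and a (about 4.4 N) is the full case. I'll release c, rise and go to a's handle.

{"api": "servo_tool", "payload": {
  "motion": [
    [28, 0, 0, 0, 0, 0, 0],
    [45, 0, 0, 0, 0, 0, 0],
    [45, 0, 0, 0, 0, 0, 0],
    [45, 0, 0, -30, 0, 0, 0],
    [45, 0, 0, -40, 0, 0, -0.02],
    [45, 0, 0, -30, 0, 0, -0.02],
    [45, 0, 0, 0, 0, 0, 0]
  ]
}}

```text
time: 19.9
tool_pos: [478.9, -22.2, 125.9]
tcp_rot: [179.8, -0.2, -175.4]
ft_force: [1.1, -0.0, -0.4]
finger_gap: 45.2
```

{"api": "servo_tool", "payload": {
  "motion": [
    [60, -12, 40, 0, 0, 0, 0],
    [60, -12, 40, 0, 0, 0, 0],
    [60, -12, 40, 0, 0, 0, 0],
    [60, -12, 40, 0, 0, 0, 0],
    [60, -12, 40, 0, 0, 0, 0],
    [60, -12, 40, 0, 0, 0, 0],
    [60, -5, 30, 0, 0, 0, 0],
    [60, 0, 0, 0, 0, 0, 0],
    [60, 0, 0, 0, 0, 0, 0]
  ]
}}

```text
time: 20.8
tool_pos: [536.5, 262.0, 121.6]
tcp_rot: [180.0, -0.1, -175.8]
ft_force: [-0.4, -0.5, -0.9]
finger_gap: 60.2
```

```bash
python3 - <<'E'
from h import *
plan(538,282,110,184.9)
s=snapshot("scene");t=snapshot("top"); cv2.imwrite("pics/top6.png",t);cv2.imwrite("pics/scene6.png",s)
for n,a,b in(("a",(253,206),(371,233)),("b",(305,206),(334,208)),("c",(357,200),(294,188))):
    cs=blob(s,b,24,140); print(n,"scene",rect(cast("scene",cs,56)))
    if n!="a": ct=blob(t,a,26,98); print(n,"top",rect(cast("top",ct,56)))
cv2.imwrite("pics/c6.png",cv2.resize(s[150:270,310:430],None,fx=5,fy=5,interpolation=cv2.INTER_CUBIC))
E
```

```text
t 20.8 pos [536.5 262.  121.6] [ 1.7996e+02 -1.3000e-01 -1.7579e+02] F [-0.37 -0.54 -0.86] gap 60.2 q [ 21.  11.  93.   0.  76. -73.]
turn first [ 0.001 -0.002 -0.012] then shift [-3.2 19.8 11.6]
a scene [537.4 282.4 132.1  79.9   4.6]
b scene [537.1 132.3 134.1  81.3   6.2]
b top [536.7 131.6 135.5  81.6   5.4]
c scene [560.4 -19.3 132.7  81.2   1.5]
c top [ 5.600e+02 -2.070e+01  1.356e+02  8.140e+01  2.000e-01]
```

View pics/c6.png

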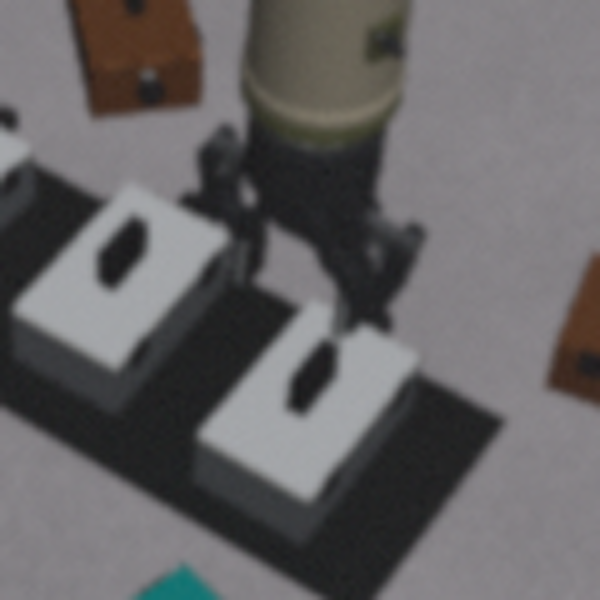

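Cases a, b and c are unmoved within 1–2 mm. In the crop, a's handle is at (312,378) with the gripper still to its right. I'll line up over it and go down.

{"api": "servo_tool", "payload": {
  "motion": [
    [60, -2, 10, 0, 0, 0, -0.012],
    [60, -1, 8, 0, 0, 0, 0],
    [60, 0, 0, 5, 0, 0, 0],
    [60, 0, 0, 5, 0, 0, 0],
    [60, 0, 0, 0, 0, 0, 0],
    [60, 0, 0, 0, 0, 0, 0]
  ]
}}

```text
time: 21.5
tool_pos: [538.6, 277.2, 110.7]
tcp_rot: [180.0, -0.1, -175.4]
ft_force: [0.4, -0.1, 0.6]
finger_gap: 60.3
```

```bash
python3 - <<'E'
from h import *
plan(538,282,60,184.9)
s=snapshot("scene")
g=cv2.cvtColor(s,cv2.COLOR_BGR2GRAY)
cv2.imwrite("pics/c7.png",cv2.resize(s[170:260,320:420],None,fx=6,fy=6,interpolation=cv2.INTER_CUBIC))
E
```

```text
t 21.5 pos [538.6 277.2 110.7] [ 1.7998e+02 -1.4000e-01 -1.7539e+02] F [ 0.42 -0.09  0.65] gap 60.3 q [ 22.  13.  92.   0.  75. -72.]
turn first [ 0.    -0.003 -0.005] then shift [ 0.2  4.8 50.7]
```

View pics/c7.png

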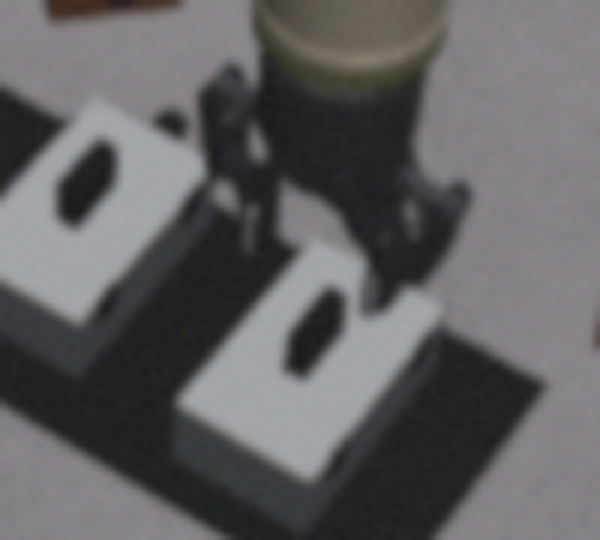

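{"api": "servo_tool", "payload": {
  "motion": [
    [60, 0, 4.5, 0, 0, 0, -0.004],
    [60, 0, 0, 10, 0, 0, 0],
    [60, 0, 0, 12, 0, 0, 0],
    [60, 0, 0, 12, 0, 0, 0],
    [60, 0, 0, 8, 0, 0, 0],
    [60, 0, 0, 0, 0, 0, 0],
    [60, 0, 0, 0, 0, 0, 0]
  ]
}}

```text
time: 22.25
tool_pos: [537.1, 281.4, 63.4]
tcp_rot: [-180.0, -0.3, -175.2]
ft_force: [0.7, -0.3, 0.6]
finger_gap: 59.8
```

```bash
python3 - <<'E'
from h import *
plan(538,282,62,184.9)
E
```

```text
t 22.25 pos [537.1 281.4  63.4] [-179.98   -0.27 -175.15] F [ 0.66 -0.32  0.6 ] gap 59.8 q [ 23.  17.  93.   0.  71. -72.]
turn first [-0.    -0.005 -0.001] then shift [-0.9  0.5  1.4]
```

{"api": "servo_tool", "payload": {
  "motion": [
    [45, -0.8, 0.4, 1, 0, -0.003, 0],
    [30, 0, 0, 0, 0, 0, 0],
    [22, 0, 0, 0, 0, 0, 0],
    [8, 0, 0, 0, 0, 0, 0],
    [8, 0, 0, 0, 0, 0, 0],
    [8, 0, 0, 0, 0, 0, 0],
    [8, 0, 0, 0, 0, 0, 0],
    [8, 0, 0, -3, 0, 0, 0],
    [8, 0, 0, -3, 0, 0, 0],
    [8, 0, 0, 0, 0, 0, 0]
  ],
  "force": 60
}}

```text
time: 23.25
tool_pos: [536.2, 281.0, 66.9]
tcp_rot: [-179.9, -0.3, -175.2]
ft_force: [-1.1, 0.6, -9.0]
finger_gap: 13.0
```

```bash
python3 - <<'E'
from h import *
weigh(6);plan(538,282,200,184.9)
E
```

```text
F [-0.34  0.04 -8.41 -0.02 -0.01 -0.  ] sd 0.44
t 23.55 pos [536.5 281.   67. ] [-179.9    -0.28 -175.17] F [ 0.23  0.13 -7.87] gap 13.1 q [ 23.  16.  93.  -0.  71. -72.]
turn first [-0.002 -0.005 -0.001] then shift [  -1.5    0.8 -133. ]
```

It lifts at 8.4 N (0.86 kg), as expected for the full case. I'll raise it clear and carry it over.

{"api": "servo_tool", "payload": {
  "motion": [
    [8, 0, 0, -8, 0, 0, 0],
    [8, 0, 0, -14, 0, 0, 0],
    [8, 0, 0, -20, 0, 0, 0],
    [8, 0, 0, -22, 0, 0, 0],
    [8, 0, 0, -22, 0, 0, 0],
    [8, 0, 0, -20, 0, 0, 0],
    [8, 0, 0, -12, 0, 0, 0],
    [8, 0, 0, -6, 0, 0, 0],
    [8, 0, 0, 0, 0, 0, 0]
  ]
}}

```text
time: 24.45
tool_pos: [537.8, 281.6, 203.8]
tcp_rot: [-180.0, -0.0, -175.2]
ft_force: [0.7, 0.6, -9.1]
finger_gap: 12.6
```

{"api": "servo_tool", "payload": {
  "motion": [
    [8, 1, -12, 0, 0, 0, 0],
    [8, 2, -24, 0, 0, 0, 0],
    [8, 3, -34, 0, 0, 0, 0],
    [8, 3, -36, 0, 0, 0, 0],
    [8, 3, -36, 0, 0, 0, 0],
    [8, 3, -36, 0, 0, 0, 0],
    [8, 3, -36, 0, 0, 0, 0],
    [8, 3, -36, 0, 0, 0, 0],
    [8, 3, -36, 0, 0, 0, 0],
    [8, 3, -36, 0, 0, 0, 0]
  ]
}}

```text
time: 25.45
tool_pos: [529.2, -54.3, 190.5]
tcp_rot: [-180.0, -1.2, -174.8]
ft_force: [0.7, 0.8, -8.6]
finger_gap: 13.1
```

```bash
python3 - <<'E'
from h import *
plan(531,-268.5,190,168)
E
```

```text
t 25.45 pos [529.2 -54.3 190.5] [-179.97   -1.16 -174.76] F [ 0.7   0.8  -8.62] gap 13.1 q [ -11.   -1.   98.   -0.   84. -106.]
turn first [-0.004 -0.02   0.301] then shift [ -46.3 -209.2    0.5]
```

{"api": "servo_tool", "payload": {
  "motion": [
    [8, 2.5, -32, 0, -0.001, -0.005, 0.075],
    [8, 1, -32, 0, -0.001, -0.005, 0.075],
    [8, -2, -32, 0, -0.001, -0.005, 0.075],
    [8, -4, -30, 0, -0.001, -0.005, 0.075],
    [8, -6, -28, 0, 0, 0, 0],
    [8, -5, -20, 0, 0, 0, 0],
    [8, -3, -12, 0, 0, 0, 0],
    [8, 0, 0, 0, 0, 0, 0],
    [8, 0, 0, 0, 0, 0, 0]
  ]
}}

```text
time: 26.35
tool_pos: [516.7, -257.0, 177.5]
tcp_rot: [179.9, -1.1, 166.8]
ft_force: [-0.1, -0.2, -8.3]
finger_gap: 13.1
```

```bash
python3 - <<'E'
from h import *
plan(531,-268.5,190,168)
s=snapshot("scene");t=snapshot("top"); cv2.imwrite("pics/top8.png",t);cv2.imwrite("pics/scene8.png",s)
cv2.imwrite("pics/c8.png",np.hstack([cv2.resize(s[80:200,180:300],None,fx=3.3,fy=3.3,interpolation=cv2.INTER_CUBIC),cv2.resize(t[160:280,380:500],None,fx=3.3,fy=3.3,interpolation=cv2.INTER_CUBIC)]))
E
```

```text
t 26.35 pos [ 516.7 -257.   177.5] [179.92  -1.11 166.79] F [-0.06 -0.19 -8.26] gap 13.1 q [ -31.    7.   92.   -0.   83. -108.]
turn first [ 0.002 -0.019 -0.021] then shift [-16.3  -8.3 -12.5]
```

View pics/c8.png

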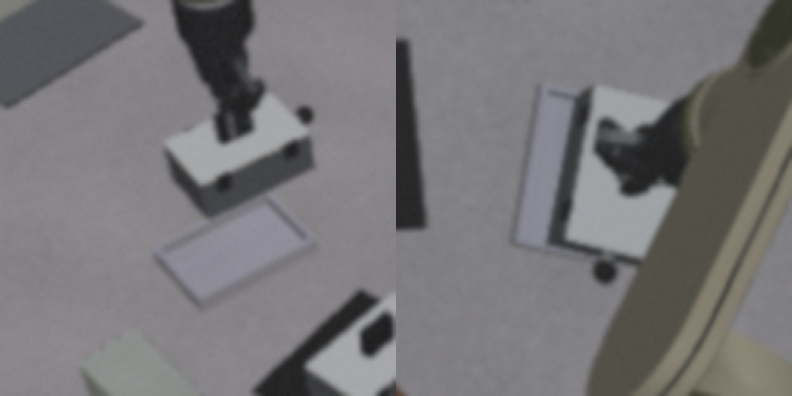

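The case hangs level about 110 mm above the tray, turned like it. The tray rim corners in the scene crop are at (155,256), (202,306), (316,242) and (268,198). I'll measure the tray edges properly by colour, casting the facing walls at z=0 and the far rims at z=20.

```bash
python3 - <<'E'
from h import *
for n,f,x0,x1,y0,y1 in(("top","top0",405,465,175,250),("scene","scene0",218,285,130,180)):
    im=cv2.imread(f"pics/{f}.png")[y0:y1,x0:x1]; k=6
    im=cv2.GaussianBlur(im,(3,3),0).astype(float); d=cv2.resize(im[...,0]-im[...,2],None,fx=k,fy=k,interpolation=cv2.INTER_CUBIC)
    th=(np.percentile(d,95)+np.percentile(d,20))/2
    m=cv2.morphologyEx((d>th).astype(np.uint8),cv2.MORPH_CLOSE,np.ones((9,9)))
    c=max(cv2.findContours(m,cv2.RETR_EXTERNAL,cv2.CHAIN_APPROX_NONE)[0],key=cv2.contourArea).reshape(-1,2)
    px=((c+.5)/k-.5+[x0,y0]).astype(np.float32)
    o,_=rays(n,[(0,0)]); print(n,"th",round(th,1),"cam",o.round(0),"rect20",rect(cast(n,px,20)),"rect0",rect(cast(n,px,0)))
    # edges in the tray axes (yaw -12) about (532,-268)
    w=np.radians(-12); A=np.array([[np.cos(w),np.sin(w)],[-np.sin(w),np.cos(w)]])
    for z in(0,20):
        P=(cast(n,px,z)[:,:2]-[532,-268])@A.T
        mid=np.abs(P[:,1])<30; mid2=np.abs(P[:,0])<45; out=[]
        for q,a,b,sg in((mid,0,1,-1),(mid,0,1,1),(mid2,1,0,-1),(mid2,1,0,1)):
            e=P[q&(sg*P[:,a]>20)]; l=np.polyfit(e[:,b],e[:,a],1); out.append((round(np.median(e[:,a]),1),round(np.degrees(l[0]),1)))
        print(" z",z,"-x,+x,-y,+y (pos,slope):",out)
E
```

```text
top th 7.0 cam [ 396.  120. 1146.] rect20 [ 532.6 -270.5  153.9  104.   -11.3] rect0 [ 535.  -277.5  156.6  105.9  -11.3]
 z 0 -x,+x,-y,+y (pos,slope): [(np.float64(-72.6), np.float64(-1.3)), (np.float64(82.3), np.float64(-1.6)), (np.float64(-60.7), np.float64(1.0)), (np.float64(43.4), np.float64(0.3))]
 z 20 -x,+x,-y,+y (pos,slope): [(np.float64(-74.9), np.float64(-1.1)), (np.float64(77.2), np.float64(-1.4)), (np.float64(-53.5), np.float64(0.8)), (np.float64(48.8), np.float64(0.4))]
scene th 5.8 cam [1229.  699. 1154.] rect20 [ 533.2 -267.4  153.9  106.4  -11.5] rect0 [ 520.9 -284.4  156.6  108.2  -11.5]
 z 0 -x,+x,-y,+y (pos,slope): [(np.float64(-83.9), np.float64(0.1)), (np.float64(69.1), np.float64(-2.5)), (np.float64(-55.6), np.float64(6.6)), (np.float64(33.7), np.float64(1.2))]
 z 20 -x,+x,-y,+y (pos,slope): [(np.float64(-74.0), np.float64(0.1)), (np.float64(77.2), np.float64(-1.1)), (np.float64(-35.8), np.float64(9.6)), (np.float64(51.9), np.float64(1.1))]
```

Tray centre is about (533,-270) at yaw -11.3; the rim measures 152 x 102, as specified. Now I'll align over it and come down part way.

{"api": "servo_tool", "payload": {
  "motion": [
    [8, -6, -5, 0, 0.001, -0.01, -0.017],
    [8, -5, -4, 5, 0.001, -0.008, -0.015],
    [8, -3, -2, 10, 0, 0, 0],
    [8, 0, 0, 15, 0, 0, 0],
    [8, 0, 0, 15, 0, 0, 0],
    [8, 0, 0, 10, 0, 0, 0],
    [8, 0, 0, 0, 0, 0, 0],
    [8, 0, 0, 0, 0, 0, 0]
  ]
}}

```text
time: 27.25
tool_pos: [529.0, -267.6, 115.4]
tcp_rot: [179.9, -0.1, 169.1]
ft_force: [0.7, -0.2, -7.8]
finger_gap: 12.7
```

```bash
python3 - <<'E'
from h import *
plan(531.3,-269.6,90,168.7)
E
```

```text
t 27.25 pos [ 529.  -267.6  115.4] [ 1.7993e+02 -1.5000e-01  1.6909e+02] F [ 0.69 -0.24 -7.85] gap 12.7 q [ -32.   11.   93.    0.   75. -111.]
turn first [ 0.001 -0.003  0.007] then shift [-2.7 -1.5 25.4]
```

{"api": "servo_tool", "payload": {
  "motion": [
    [8, -2.2, -1, 5, 0, -0.002, 0.006],
    [8, 0, 0, 8, 0, 0, 0],
    [8, 0, 0, 7, 0, 0, 0],
    [8, 0, 0, 3, 0, 0, 0],
    [8, 0, 0, 0, 0, 0, 0],
    [8, 0, 0, 0, 0, 0, 0]
  ]
}}

```text
time: 27.85
tool_pos: [531.9, -269.7, 91.8]
tcp_rot: [180.0, 0.1, 168.7]
ft_force: [0.6, -0.8, -8.4]
finger_gap: 13.1
```

```bash
python3 - <<'E'
from h import *
plan(531.3,-269.6,90,168.7)
s=snapshot("scene");t=snapshot("top"); cv2.imwrite("pics/scene9.png",s); cv2.imwrite("pics/top9.png",t)
z=sense()['tool_pos'][2]-6
cs=blob(s,(252,146),34,142); print("scene lid",rect(cast("scene",cs,z)))
im=np.hstack([cv2.resize(s[110:180,210:290],None,fx=5,fy=5,interpolation=cv2.INTER_CUBIC),cv2.resize(t[175:245,395:475],None,fx=5,fy=5,interpolation=cv2.INTER_CUBIC)])
cv2.polylines(im,[((cs-[210,110]+.5)*5).astype(np.int32)],True,(0,0,255),1)
cv2.imwrite("pics/c9.png",im)
E
```

```text
t 27.85 pos [ 531.9 -269.7   91.8] [1.7998e+02 1.0000e-01 1.6871e+02] F [ 0.63 -0.84 -8.37] gap 13.1 q [ -32.   13.   94.    0.   73. -111.]
turn first [0.    0.002 0.   ] then shift [ 0.6 -0.   1.8]
scene lid [ 529.3 -267.3  133.4   85.   -10.9]
```

View pics/c9.png

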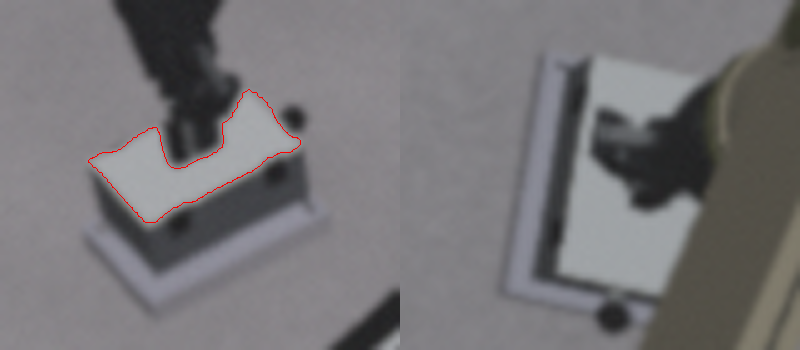

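Scene view: the lid outline is clean on its far and left edges, and the case sits over the tray. To compare like with like, I'll take the lid edges in tray axes in both views.

```bash
cat > e.py <<'E'
from h import *
def edges(sf,tf,z):
    w=np.radians(-11.3); A=np.array([[np.cos(w),np.sin(w)],[-np.sin(w),np.cos(w)]])
    for n,f,sd,bx,th in(("scene",sf,(252,146),34,142),("top",tf,(437,205),30,138)):
        px=blob(cv2.imread(f"pics/{f}.png"),sd,bx,th)
        P=(cast(n,px,z)[:,:2]-[532,-268])@A.T
        for nm,a,b,sg,lo,hi in(("+x",0,1,1,-25,30),("-x",0,1,-1,5,30),("+y",1,0,1,-50,50)):
            e=P[(sg*P[:,a]>(50 if a==0 else 25))&(P[:,b]>lo)&(P[:,b]<hi)]
            if len(e)>8: print(n,nm,len(e),np.median(e[:,a]).round(1),"slope",np.degrees(np.polyfit(e[:,b],e[:,a],1)[0]).round(1))
E
python3 -c "
from e import *
edges('scene9','top9',86)"
```

```text
scene +x 53 63.0 slope 0.9
scene -x 26 -63.6 slope 3.5
scene +y 146 41.2 slope 0.8
top +x 138 65.1 slope 5.3
top -x 51 -63.9 slope -0.1
top +y 292 37.0 slope -1.8
```

The views agree within ±1.5 mm: x should move about +1.5 mm, y is fine. The clearance is 5 mm. Coming down.

{"api": "servo_tool", "payload": {
  "motion": [
    [8, -1.5, 0, 4, 0, 0, 0],
    [8, 0, 0, 5, 0, 0, 0],
    [8, 0, 0, 5, 0, 0, 0],
    [8, 0, 0, 4, 0, 0, 0],
    [8, 0, 0, 2, 0, 0, 0],
    [8, 0, 0, 0, 0, 0, 0],
    [8, 0, 0, 0, 0, 0, 0]
  ]
}}

```text
time: 28.65
tool_pos: [533.8, -270.1, 70.5]
tcp_rot: [180.0, 0.1, 168.7]
ft_force: [0.4, 1.2, -7.8]
finger_gap: 12.6
```

```bash
python3 - <<'E'
from e import *
weigh(4); plan(533.4,-269.9,65,168.7)
E
```

```text
F [-0.32  0.08 -8.21 -0.    0.03 -0.02] sd 0.3
t 28.85 pos [ 534.1 -270.3   70.9] [-179.99    0.18  168.71] F [-0.36 -0.12 -8.41] gap 12.9 q [ -32.   15.   95.    0.   71. -111.]
turn first [-0.     0.003  0.   ] then shift [0.8 0.3 5.9]
```

Inside the walls with no side force. I'll do the last few millimetres slowly.

{"api": "servo_tool", "payload": {
  "motion": [
    [8, 0, 0, 1.5, 0, 0, 0],
    [8, 0, 0, 1.5, 0, 0, 0],
    [8, 0, 0, 1, 0, 0, 0],
    [8, 0, 0, 0, 0, 0, 0]
  ]
}}

```text
time: 29.25
tool_pos: [534.5, -270.5, 67.1]
tcp_rot: [-180.0, 0.2, 168.7]
ft_force: [-0.6, -0.1, -8.5]
finger_gap: 13.2
```

```bash
python3 - <<'E'
from e import *
weigh(4); plan(533.4,-269.9,65,168.7)
E
```

```text
F [ 0.45 -0.04 -8.67 -0.01  0.02 -0.02] sd 0.55
t 29.45 pos [ 534.6 -270.6   67.3] [-179.97    0.25  168.71] F [ 0.5   0.31 -8.16] gap 12.8 q [ -32.   15.   95.    0.   70. -111.]
turn first [-0.001  0.004  0.   ] then shift [1.3 0.5 2.3]
```

{"api": "servo_tool", "payload": {
  "motion": [
    [8, 0.7, 0.3, 1, 0, 0.003, 0],
    [8, 0, 0, 1, 0, 0, 0],
    [8, 0, 0, 0, 0, 0, 0]
  ]
}}

```text
time: 29.75
tool_pos: [534.1, -270.3, 65.5]
tcp_rot: [-180.0, 0.1, 168.7]
ft_force: [-0.3, 0.0, -7.4]
finger_gap: 13.1
```

{"api": "servo_tool", "payload": {
  "motion": [
    [8, 0, 0, 0.7, 0, 0, 0],
    [8, 0, 0, 0, 0, 0, 0]
  ]
}}

```text
time: 29.95
tool_pos: [534.2, -270.5, 65.6]
tcp_rot: [-179.9, 0.1, 168.7]
ft_force: [-0.8, 0.7, -7.3]
finger_gap: 12.7
```

```bash
python3 - <<'E'
from e import *
weigh(4); plan(533.4,-269.9,65,168.7)
E
```

```text
F [-0.33  0.14 -5.97  0.17  0.14 -0.01] sd 0.77
t 30.15 pos [ 534.3 -270.5   65.5] [-1.7993e+02  1.2000e-01  1.6871e+02] F [-0.63  0.13 -5.77] gap 12.9 q [ -32.   15.   95.   -0.   70. -110.]
turn first [-0.001  0.002  0.   ] then shift [1.  0.5 0.5]
```

Touching down: the load is dropping to 6 N. A bit more.

{"api": "servo_tool", "payload": {
  "motion": [
    [8, 0, 0, 0.7, 0, 0, 0],
    [8, 0, 0, 0.5, 0, 0, 0],
    [8, 0, 0, 0, 0, 0, 0]
  ]
}}

```text
time: 30.45
tool_pos: [534.3, -270.6, 65.4]
tcp_rot: [-179.9, 0.1, 168.7]
ft_force: [-1.0, 0.1, -4.8]
finger_gap: 13.1
```

```bash
python3 - <<'E'
from e import *
weigh(4); plan(533.4,-269.9,65,168.7)
E
```

```text
F [-2.72  1.23 -1.85  0.53  0.51  0.07] sd 0.39
t 30.65 pos [ 534.3 -270.7   65.4] [-1.7992e+02  1.2000e-01  1.6871e+02] F [-2.98  0.63 -2.39] gap 13.2 q [ -32.   15.   95.   -0.   70. -110.]
turn first [-0.001  0.002  0.   ] then shift [1.  0.6 0.4]
```

{"api": "servo_tool", "payload": {
  "motion": [
    [8, 0, 0, 0.4, 0, 0, 0],
    [8, 0, 0, 0, 0, 0, 0],
    [16, 0, 0, 0, 0, 0, 0],
    [24, 0, 0, 0, 0, 0, 0],
    [40, 0, 0, 0, 0, 0, 0],
    [40, 0, 0, 0, 0, 0, 0],
    [40, 0, 0, 0, 0, 0, 0]
  ],
  "force": 20
}}

```text
time: 31.35
tool_pos: [537.6, -272.8, 68.0]
tcp_rot: [-179.7, 0.6, 168.7]
ft_force: [-1.2, 0.2, -0.1]
finger_gap: 40.2
```

{"api": "servo_tool", "payload": {
  "motion": [
    [40, 0, 0, -10, 0, 0, 0],
    [40, 0, 0, -20, 0, 0, 0],
    [40, 0, 0, -35, 0, 0, 0],
    [40, 0, 0, -35, 0, 0, 0],
    [40, 0, 0, -35, 0, 0, 0],
    [40, 40, 0, -10, 0, 0, 0],
    [40, 40, 0, -10, 0, 0, 0],
    [40, 40, 0, 0, 0, 0, 0],
    [40, 0, 0, 0, 0, 0, 0]
  ]
}}

```text
time: 32.25
tool_pos: [415.1, -247.3, 232.8]
tcp_rot: [-179.6, 0.7, 168.8]
ft_force: [0.6, -0.1, -0.5]
finger_gap: 39.8
```

```bash
python3 - <<'E'
from e import *
weigh(2); plan(533.4,-269.9,65,168.7)
s=snapshot("scene");t=snapshot("top"); cv2.imwrite("pics/scene10.png",s); cv2.imwrite("pics/top10.png",t)
edges("scene10","top10",58)
for n,a,b in(("b",(305,206),(334,208)),("c",(357,200),(294,188))):
    print(n,rect(cast("scene",blob(s,b,24,140),56)),rect(cast("top",blob(t,a,26,98),56)))
cv2.imwrite("pics/c10.png",np.hstack([cv2.resize(s[110:190,210:300],None,fx=4.4,fy=4.4,interpolation=cv2.INTER_CUBIC),cv2.resize(t[170:250,390:480],None,fx=4.4,fy=4.4,interpolation=cv2.INTER_CUBIC)]))
E
```

```text
F [ 0.5  -0.29  0.18 -0.03 -0.05  0.  ] sd 0.03
t 32.35 pos [ 418.7 -248.8  234.3] [-179.57    0.91  168.81] F [0.6  0.31 0.16] gap 39.9 q [ -37.  -11.  103.    0.   87. -116.]
turn first [-0.007  0.016  0.002] then shift [-116.6    1.7  169.3]
scene +x 55 64.9 slope 0.8
scene -x 25 -62.0 slope 1.5
scene +y 146 38.9 slope -0.5
top +x 107 68.0 slope -0.1
top -x 50 -61.1 slope 0.6
top +y 197 36.2 slope -0.1
b [536.4 132.3 135.7  81.8   6. ] [536.7 131.5 135.7  82.    5.5]
c [560.3 -19.  133.6  82.    1.9] [ 5.597e+02 -2.080e+01  1.369e+02  8.220e+01  5.000e-01]
```

View pics/c10.png

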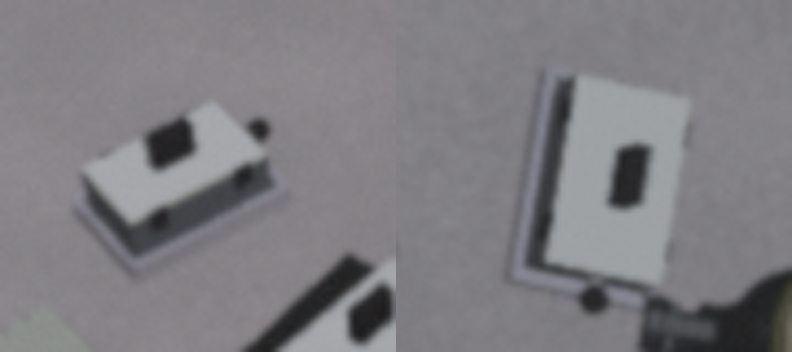

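The case sits inside the tray in both views. As a last check on flatness I'll triangulate the lid corners.

```bash
python3 - <<'E'
from e import *
s=cv2.imread("pics/scene10.png");t=cv2.imread("pics/top10.png")
def corners(n,px,w=-11.3):
    W=cast(n,px,58)[:,:2]; b=cv2.boxPoints(cv2.minAreaRect(np.float32(W))); 
    c=b-b.mean(0); a=np.radians(w); uv=c@np.array([[np.cos(a),-np.sin(a)],[np.sin(a),np.cos(a)]])
    P=[b[np.argmax(uv@np.array(d)/[1])] for d in((65,40),(65,-40),(-65,-40),(-65,40))]
    return [px[np.argmin(np.linalg.norm(W-p,axis=1))] for p in P]
pt=blob(t,(433,206),30,138); ps=blob(s,(250,146),34,142)
for a,b in zip(corners("top",pt),corners("scene",ps)): x,r=tri(a,b); print(a,b,x.round(1),r.round(1))
print("rects",rect(cast("top",pt,58)),rect(cast("scene",ps,58)))
E
```

```text
[431.41666 186.41667] [239.75    159.58333] [ 603.2 -243.5   60.2] 3.4
[456.75 192.25] [228.25    147.08333] [ 587.7 -320.4   61.1] 1.8
[449.58334 233.91667] [257.75    132.08333] [ 464.5 -294.5   62.1] 0.1
[424.25    228.58333] [269.75    144.08333] [ 478.5 -219.9   57.7] 1.9
rects [ 535.  -272.   131.8   81.   -11.8] [ 531.9 -269.9  130.5   85.4  -11.1]
```

```bash
python3 -c "
from bench import *
hand_in(); print(sense()['time'])"
```

```text
the job is handed in; nothing more can be done
the job is handed in; nothing more can be done
```

I weighed all three cases by their front knobs in the order a, b, c, then put the full one, case a, in the tray and let go. The job is handed in at about 32 s on the robot's clock.

| Case | Pull at the knob, raised | Pull part-way down | Result |
|---|---|---|---|
| a (left) | 4.5 N | 4.2 N | full; 8.4 N (0.86 kg) on the handle |
| b (middle) | 2.1 N | 1.9 N | empty |
| c (right) | 2.3 N | 1.7 N | empty |

**In the tray:** the lid centre measures about (533.5, -271) mm, against the tray's (533, -270). Its yaw is about -11.5° and the tray's is -11.3°. The lid corners came out at 58–62 mm high where 58 is expected, so it lies flat within what the cameras can resolve.

**Empty cases:** b and c measured within 1–2 mm of where they started. The robot ended clear of everything, with the wrist force near zero.

**Disagreements:**
- The two cameras differ by 2–3 mm on the lid's position in the tray; the case has 5 mm to spare all round.
- The first height measurements read low: about 52–53 mm for the lids instead of 56, and 10–15 mm for the tray rim instead of 20.
- The fingers read 18 mm on the 20 mm knobs.
- When the case touched down there was a sideways force of about 3 N, gone after release.
- I checked the brown and turquoise look-alikes, rover, carton and jar only by keeping clear of them; I did not remeasure them.

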